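Set a bracket blank over the bending edge and clamp it

ROBOT

A 6-joint arm with a two-finger parallel gripper is mounted at the origin on a cart in front of the work surface, level with it; the furniture and walls round the work are solid. World frame = base frame: x ahead of the robot, y to its left, z up, the work surface at z = 0. Lengths are in mm, angles in rad, forces in N, time in s.
With the tool pointing down it reaches from about 275 to 1000 mm from the base axis. Payload 8.4 kg.
Tool frame: the origin (TCP) lies between the finger pads; the fingertips stand 22 mm ahead of it and the grasp point (between the pads) lies 3 mm ahead of it; z points along the fingers, y is the line along which they close (so a half turn about z gives the same grasp; the last joint's range is limited). The gripper opens to 85 mm and grips with 20 to 120 N. Pads are 22 mm wide; open, the fingers measure 114 mm over their backs; the gripper's body (76 mm by 85 mm) begins 54 mm behind the grasp point. The pads swing forward as they close: fully open they stand 13 mm farther back than shut.
Start: joints at [1.344, 0.353, 1.633, -0, 1.155, -0.002], TCP at [139.318, 609.277, 253.281] pointing down, gripper open.
Joint ranges: [-2.63, 2.63], [-0.92, 2.1], [0.06, 2.66], [-1.3, 4.44], [0, 2.69], [-3.02, 3.02]. Speed limits (rad/s): [2.22, 2.22, 2.79, 3.14, 3.14, 3.14].

INTERFACE

Orientations are given as [roll, pitch, yaw] about the fixed x, y, z axes, in that order (R = Rz(yaw) Ry(pitch) Rx(roll)).
In Python, from rig import r, grab_frame gives the robot as it stands.
- The arm moves only by the shell command python3 -m inch 'ROWS' [FORCE]. ROWS is JSON, a list of rows, each a list of 7 numbers: the turn, a rotation vector about the tool's x, y, z as a fraction of full scale, then the shift along the tool's x, y, z as a fraction of full scale, then the closure, from 0 (fully open) to 1 (shut). In form: [[rx, ry, rz, dx, dy, dz, fingers], ...]. A call has 1 to 8 rows; each row shifts and turns the commanded pose from where the row before left it, along the tool's axes as they then stand; what a row does not reach is not made up. Full scale, the value 1, is 2.5 cm for a shift and pi rad for a turn. A row lasts 1/12 s, in which the tool goes at most 41.7 mm and 7.16 degrees, less where a joint would pass 70% of its speed; a pose out of reach is approached as far as the arm can. A call with a number of a shift or a turn outside -1 to 1 is refused whole. A call with a gripper value outside its range is refused whole. The fingers move at their own pace and stop on an object; FORCE is the grip in N (left out, the last holds). Time passes only in rows, so rows that do not move let the fingers close. It gives the time, the measured TCP pose, the force, the opening and the grip force at its end, in the units of the state.
- r.sense(): the state, without advancing time (a new reading comes with each control period).
- grab_frame(name): name is "scene" or "top" or "wrist"; returns a dict with "pixels" (480x640x3 uint8, red, green, blue), "z_map" (480x640 float32, mm along the optical axis (not along the pixel's ray), 0 where there is no reading), "vertical_fov" (degrees; the focal length in pixels is half the picture's height over the tangent of half this angle, whatever the lens; pixels are square), "cx", "cy" (the principal point, pixels), "dist" ([k1, k2, p1, p2, k3] as OpenCV has them; the pictures are not rectified), "cam_to_world" (4x4, takes a point from camera to world coordinates). Camera axes: x right, y down, z forward; pixel columns grow to the right and rows downward; lengths in mm; the calibration is good to about 2 mm. A picture is of the moment at which its call begins.
- r.sign_off(): hands the job in; it is judged then, once.
The state is a dict: "clock": time; "qpos": joint angles; "qvel": joint speeds; "joint_efforts": joint torques, N m; "eef_pos": TCP position; "tcp_rot": TCP orientation; "contact_force": force on the tool from outside, world axes, zero at the start; "wrist_torque": the same for the moment, N m; "opening": opening from 0.0 (shut) to 1.0 (fully open); "grasp_force": force on a finger pad.
Only numpy, scipy, OpenCV 4.12 (cv2) and the standard library are available. Lean on these libraries where they do the work, as an engineer would, in place of code of your own. Each camera call takes 0.05 s, during which the arm holds its last target. There are 200 camera calls.

TASK

The aluminium bracket blank on the bending block is to be folded along its white bend line. Without lifting it, push it flat against the back fence and along the fence until its blue end overhangs and the white line lies on the block's bending edge; then press the red handle of the toggle clamp all the way down so that its pad holds the blank there, and leave the other things on the bench alone.

Things in the scene. Friction and masses are not known exactly. Their poses are not given: they have to be found in the camera images.
- bending_block: fixed block on the bench, grey base 160 x 210 mm (its x by y). Origin: centre of its underside; at yaw 0 its x points away from the robot, y to the left. Mid-grey steel bed at x -80 to -18 mm, y -105 to 105 mm, flat top 40 mm above the bench. Its right end, y -105 mm, is the bending edge, with nothing beyond it down to the bench
- fence_face (a point): middle of the front face of the dark fence along the back of the bed, at bed level (block frame -22, 0, 40 mm); axes as the block's. The fence is 14 mm thick, rises 12 mm above the bed and runs its whole length
- bend_edge (a point): point on the bending edge, at the bed's top, opposite the middle of a blank that lies against the fence (block frame -42, -105, 40 mm); axes as the block's
- blank: loose aluminium strip, 40 x 140 x 5 mm (its x, y, z), 0.07 to 0.14 kg, lying flat on the bed along the fence, a little away from it and slightly askew. Origin: centre of its underside; its +x side faces the fence, its -y end is dyed blue and is the end to overhang. Against the fence its origin is at x -42 mm of the block
- bend_line (a point): middle of the white bend line across the blue end, on the blank's top, 30 mm from the blue end and 40 mm from the blank's origin; axes as the blank's
- handle_end (a point): end of the red handle: a round bar of 15 mm diameter, its grip the last 72 mm. Open, the end is at (95, -75, 170) mm in the block's frame and the handle rises from (40, -75, 80), away from the robot. Pressed, the end goes down and away through (122, 143) mm in x and z, then (133, 96), to its stop at (134, 76): handle level, clamp over centre, locked. 3 to 10 N at the grip; it stays where left
- clamp_arm: arm of the steel toggle clamp behind the fence, in the block's plane y -75 mm, x 0 to 75, 44 mm wide; origin at the arm's hinge (block 18, -75, 62 mm). Open, it stands up to 85 mm above the bed and its pad, 15 mm across, at x -20 mm. The handle swings it down towards the robot until its springy rubber pad stands on the blank's middle line, 30 mm from the bending edge, with some 6 N
- choke_bracket: the old grey bracket, 42 x 73 x 50 mm, stands loose at the left; leave alone. Beyond it two camshafts stand upright, 490 mm tall (robot frame x 550 to 670 mm, y 220 to 400 mm), and a speaker 300 mm tall (x over 425, y over 520 mm)
- paint_marker: marker pen, 15 x 132 x 15 mm, lies loose right of the block; leave alone
- tape_roll: black tape roll, 68 mm, 19 mm high, loose at the left; leave alone
- ratchet: steel ratchet, 30 x 194 x 16 mm, loose behind the block, to the left; leave alone
- feeler_gauge: folded feeler gauge, 22 x 95 x 14 mm, loose at the left; leave alone
- bolt_1: rusty bolt, 13 x 47 x 15 mm, loose at the right; leave alone
- nut_1: flanged nut, 24 x 24 x 13 mm, loose at the right; leave alone

How it is judged (in metres and radians):
On the way, in this order (a step that is already met when the one before it is completed fails the run):
1. the blank lies against the fence with its bend line on the bending edge, the clamp still open (y of bend_line in the frame of bend_edge between -0.004 and 0.004 m and x of blank in the frame of bending_block above -0.0455 m and angle between the y axis of blank and the y axis of bending_block, either way round below 0.04 rad and z of handle_end in the frame of bending_block above 0.14 m), for 0.2 s.
2. the clamp is pressed shut on the blank (z of handle_end in the frame of bending_block below 0.084 m and contact force between clamp_arm and blank above 3 N), for 0.2 s.
At the end, for the whole second after the job is handed in: the blank lies flat against the fence (gap under 3.5 mm, askew by less than 0.04 rad) with its bend line within 4 mm of the bending edge, and the clamp is shut (end of the handle less than 84 mm above the bench, its stop being at 76) with its pad pressing on the blank with more than 3 N (all of step 2 and y of bend_line in the frame of bend_edge between -0.004 and 0.004 m and x of blank in the frame of bending_block above -0.0455 m and angle between the y axis of blank and the y axis of bending_block, either way round below 0.04 rad and angle between blank's own z axis and vertical below 0.04 rad and linear speed of blank below 0.01 m/s); the robot touches nothing.
It fails at once if the blank is lifted or tipped off the bed (height (world z) of blank above 0.052 m or height (world z) of blank below 0.03 m or angle between blank's own z axis and vertical above 0.2 rad).
It fails at once if another thing on the bench is disturbed (moved more than 20 mm) (distance of any of choke_bracket, paint_marker, tape_roll, ratchet, feeler_gauge, bolt_1, nut_1 from where it was at the start of the episode above 0.02 m).
It also fails if it takes over 59 s, if anything falls off the work surface, if the arm or the gripper's body presses on something with over 40 N, if the wrist force passes 120 N, or if a joint passes its speed limit or range.

## Working session

There is one attempt and no reset: what is moved stays moved. The work goes in short steps, Python scripts to look and compute and a shell command to move; the robot and the scene stay as the last step left them, time stands still between calls to the robot, and variables do not carry over. Pictures are saved under pics/ and viewed, at most 10 in all, crops included, and the job is handed in when it is done.

```bash
ls; mkdir -p pics
cat > h.py <<'E'
import numpy as np, cv2, pickle
from rig import r, grab_frame
def grab(n):
    f=grab_frame(n); pickle.dump(f,open(f'/tmp/{n}.pkl','wb')); return f
def load(n): return pickle.load(open(f'/tmp/{n}.pkl','rb'))
def K(f):
    h=f['pixels'].shape[0]; fl=h/2/np.tan(np.radians(f['vertical_fov'])/2)
    return np.array([[fl,0,f['cx']],[0,fl,f['cy']],[0,0,1]])
def toplane(f,uv,z):
    p=cv2.undistortPoints(np.array(uv,float).reshape(-1,1,2),K(f),np.array(f['dist'],float)).reshape(-1,2)
    d=np.c_[p,np.ones(len(p))]; T=np.array(f['cam_to_world']); d=d@T[:3,:3].T; o=T[:3,3]
    return o+d*((z-o[2])/d[:,2:3])
def proj(f,P):
    T=np.linalg.inv(np.array(f['cam_to_world'])); 
    return cv2.projectPoints(np.array(P,float).reshape(-1,1,3),cv2.Rodrigues(T[:3,:3])[0],T[:3,3],K(f),np.array(f['dist'],float))[0].reshape(-1,2)
E
python3 - <<'E'
from h import *
for n in('scene','top'):
    f=grab(n); cv2.imwrite(f'pics/{n}0.png',f['pixels'][:,:,::-1]); print(n,f['vertical_fov'],np.round(f['cam_to_world'],2).tolist())
print(r.sense())
E
```

```text
pics
scene 51.46154713699068 [[0.85, -0.39, 0.35, 167.83], [-0.52, -0.66, 0.54, -569.28], [0.02, -0.64, -0.77, 990.13], [0.0, 0.0, 0.0, 1.0]]
top 56.484004508806706 [[0.02, -0.99, 0.12, 432.99], [-1.0, -0.01, 0.03, 5.29], [-0.02, -0.12, -0.99, 1165.22], [0.0, 0.0, 0.0, 1.0]]
{'clock': 0.1, 'qpos': array([ 1.34357267e+00,  3.53542083e-01,  1.63402879e+00,  2.74085103e-06,
        1.15523278e+00, -2.38146314e-03]), 'qvel': array([-9.33941509e-05, -2.68396154e-03, -4.73757203e-03, -2.58335312e-03,
        1.09615793e-03,  1.07856441e-04]), 'joint_efforts': array([ 1.66426180e-03, -6.06359696e+01, -3.42819536e+01,  2.21865239e-04,
        3.83817038e-03,  1.38344734e-05]), 'eef_pos': array([139.24511623, 608.88989605, 252.67299224]), 'tcp_rot': array([-3.14038166e+00, -5.39017382e-06,  2.91674935e+00]), 'contact_force': array([-0.42215128, -0.21581603,  0.05356657]), 'wrist_torque': array([-0.05823593, -0.06212366, -0.01735223]), 'grasp_force': 0.0, 'opening': 0.9986364191491222}
```

View pics/scene0.png

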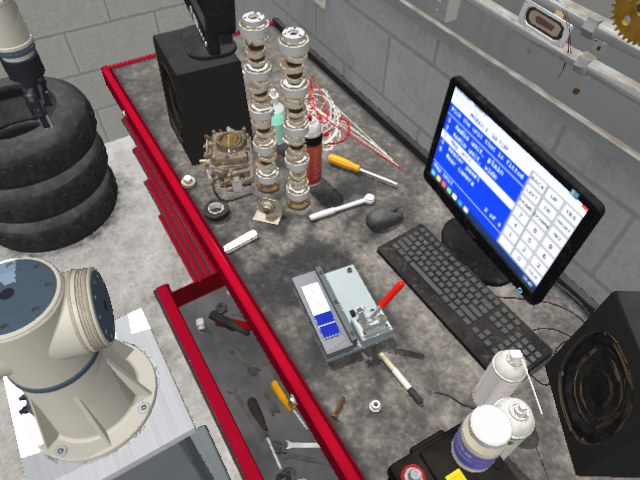

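View pics/top0.png

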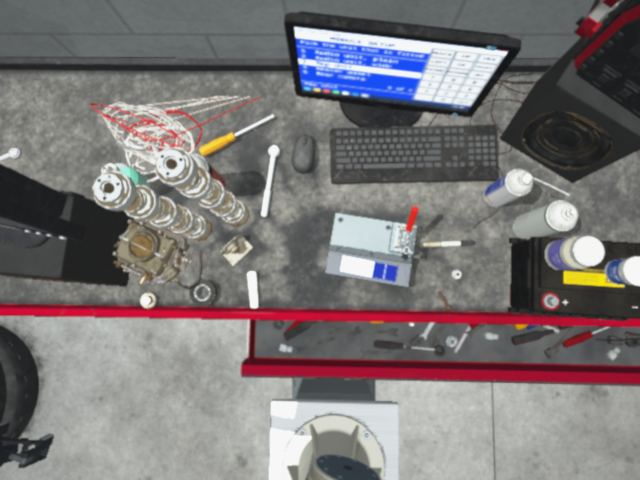

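Scene view: block at about (345,310), red handle at (395,293), blue end at (328,325). Top view: block spans (328–418, 212–287), blank (340–398, 255–283), handle tip (413,210). I'll enlarge both and segment.

Run:
```python
from h import *
t=load('top'); s=load('scene')
a=cv2.resize(t['pixels'][200:295,320:427],None,fx=5,fy=5,interpolation=cv2.INTER_CUBIC)
cv2.imwrite('pics/topc.png',a[:,:,::-1])
for n,f in(('top',t),('scene',s)):
    p=f['pixels']; h=cv2.cvtColor(p,cv2.COLOR_RGB2HSV)
    box=np.zeros(p.shape[:2],bool)
    if n=='top': box[205:290,325:425]=1
    else: box[260:365,285:410]=1
    for c,m,z in(('blue',(h[...,0]>105)&(h[...,0]<130)&(h[...,1]>150),45),('red',((h[...,0]<8)|(h[...,0]>172))&(h[...,1]>150),170),('white',(p.min(2)>225),45)):
        m=(m&box).astype(np.uint8); cs=cv2.findContours(m,0,1)[0]
        for q in cs:
            if cv2.contourArea(q)<15: continue
            b=cv2.boxPoints(cv2.minAreaRect(q)); print(n,c,np.round(b).tolist(),np.round(toplane(f,b,z)[:,:2]).tolist())
    # depth top
```

```text
top blue [[385.0, 279.0], [387.0, 265.0], [396.0, 266.0], [394.0, 280.0]] [[458.0, -124.0], [493.0, -130.0], [490.0, -152.0], [455.0, -146.0]]
top blue [[373.0, 276.0], [375.0, 263.0], [384.0, 264.0], [382.0, 278.0]] [[464.0, -94.0], [498.0, -100.0], [495.0, -121.0], [461.0, -115.0]]
top red [[405.0, 229.0], [413.0, 206.0], [418.0, 208.0], [410.0, 231.0]] [[567.0, -154.0], [620.0, -172.0], [616.0, -184.0], [563.0, -166.0]]
top white [[339.0, 271.0], [342.0, 255.0], [374.0, 261.0], [371.0, 277.0]] [[477.0, -9.0], [517.0, -17.0], [502.0, -97.0], [462.0, -89.0]]
top white [[393.0, 244.0], [396.0, 228.0], [398.0, 228.0], [396.0, 244.0]] [[546.0, -144.0], [587.0, -151.0], [586.0, -157.0], [545.0, -151.0]]
scene blue [[320.0, 327.0], [335.0, 322.0], [339.0, 332.0], [323.0, 338.0]] [[458.0, -120.0], [493.0, -126.0], [486.0, -152.0], [451.0, -145.0]]
scene blue [[315.0, 316.0], [330.0, 311.0], [333.0, 320.0], [318.0, 325.0]] [[463.0, -90.0], [499.0, -97.0], [493.0, -119.0], [457.0, -113.0]]
scene red [[285.0, 364.0], [285.0, 350.0], [294.0, 350.0], [294.0, 364.0]] [[329.0, -210.0], [342.0, -187.0], [356.0, -195.0], [342.0, -219.0]]
scene red [[377.0, 304.0], [400.0, 278.0], [405.0, 283.0], [383.0, 308.0]] [[542.0, -193.0], [616.0, -168.0], [618.0, -183.0], [544.0, -207.0]]
scene white [[354.0, 320.0], [357.0, 319.0], [364.0, 335.0], [361.0, 336.0]] [[531.0, -143.0], [538.0, -144.0], [529.0, -183.0], [523.0, -183.0]]
scene white [[301.0, 287.0], [317.0, 280.0], [330.0, 310.0], [314.0, 317.0]] [[475.0, -9.0], [517.0, -12.0], [500.0, -94.0], [460.0, -91.0]]
```

View pics/topc.png

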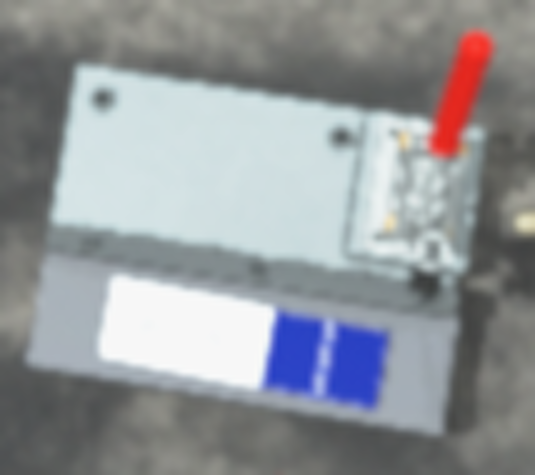

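The crop shows the bed's front edge running from (27,365) to (445,433), its right end rising to about (460,318), and the blank at (100–388, 275–408). I'll compute the block pose from the bed edges and fence.

```bash
cat >> h.py <<'E'
def local(pose,P):
    x,y,th=pose; P=np.array(P,float).reshape(-1,np.array(P).shape[-1])[:,:2]-[x,y]; c,s=np.cos(th),np.sin(th)
    return P@np.array([[c,-s],[s,c]])
def world(pose,P):
    x,y,th=pose; c,s=np.cos(th),np.sin(th); return np.array(P,float)@np.array([[c,s],[-s,c]])+[x,y]
E
python3 - <<'E'
from h import *
t=load('top')
c=lambda L:[(u/5+320-.4,v/5+200-.4) for u,v in L]
F=toplane(t,c([(27,365),(445,433)]),40)[:,:2]; print('bed front L,R',F)
B=toplane(t,c([(43,252),(460,318)]),52)[:,:2]; print('fence top front edge L,R',B)
d=F[0]-F[1]; print('len',np.linalg.norm(d)); th=np.arctan2(-d[0],d[1]); d2=B[0]-B[1]; th2=np.arctan2(-d2[0],d2[1]); print(th,th2,np.linalg.norm(d2))
th=(th+th2)/2
m=F.mean(0); o=m+80*np.array([np.cos(th),np.sin(th)]); m2=B.mean(0); o2=m2+22*np.array([np.cos(th),np.sin(th)]); print(o,o2)
pose=((o+o2)/2).tolist()+[th]; print(pose); pickle.dump(pose,open('/tmp/pose.pkl','wb'))
for n,V in(('white',[[477,-9],[517,-17]]),('blue',[[490,-152],[455,-146]]),('line',[[461,-115],[495,-121],[458,-124],[493,-130]])): print(n,np.round(local(pose,V),1).tolist())
print('start TCP',local(pose,[r.sense()['eef_pos']]))
# depth check of bed & blank heights from top depth
for P in ([-42,90],[-70,0]): 
    w=world(pose,P); u=proj(t,[*w,40])[0]; print(P,w,t['z_map'][int(round(u[1])),int(round(u[0]))], (np.linalg.inv(t['cam_to_world'])@[*w,40,1])[2])
E
```

```text
bed front L,R [[ 471.67276663   25.65909719]
 [ 441.16949832 -182.96026068]]
fence top front edge L,R [[ 527.66885776   18.31223442]
 [ 497.81000905 -188.76100749]]
len 210.837581704993
-0.1451861444121592 -0.14320754208487682 209.21490951134857
[535.59086342 -90.14639413] [534.51110941 -88.38573494]
[535.0509864156138, -89.26606453666494, np.float64(-0.144196843248518)]
white [[-69.0, 71.1], [-28.2, 68.9]]
blue [[-35.6, -68.6], [-71.1, -67.6]]
line [[-69.6, -36.1], [-35.1, -37.2], [-71.3, -45.4], [-35.8, -46.4]]
start TCP [[-492.02142735  634.03386913]]
[-42, 90] [506.41966661   5.83518428] 1121.7877 1125.53201155007
[-70, 0] [465.77747184 -79.2072287 ] 1112.669 1118.4338976515717
```

```bash
python3 -m inch '[[0,0,-0.0255,0,0,0,1],[0,0,0,-0.6,-1,0,1],[0,0,0,-0.6,-1,0,1],[0,0,0,-0.6,-1,0,1],[0,0,0,-0.6,-1,0,1],[0,0,0,-0.6,-1,0,1],[0,0,0,-0.6,-1,0,1],[0,0,0,-0.6,-1,0,1]]' 60
python3 -m inch '[[0,0,0,-0.6,-1,0,1],[0,0,0,-0.6,-1,0,1],[0,0,0,-0.6,-1,0,1],[0,0,0,-0.6,-1,0,1],[0,0,0,-0.6,-1,0,1],[0,0,0,-0.6,-1,0,1],[0,0,0,-0.6,-1,0,1],[0,0,0,-0.6,-1,0,1]]'
python3 - <<'E'
from h import *
s=r.sense(); print(s['clock'],local(pickle.load(open('/tmp/pose.pkl','rb')),[s['eef_pos']]),s['eef_pos'],s['tcp_rot'],s['opening'],s['qpos'])
E
```

```text
clock: 0.77
eef_pos: [218.1, 419.4, 253.0]
tcp_rot: [-3.141, -0.0, 2.997]
contact_force: [0.3, 0.6, 0.7]
opening: 0.001
grasp_force: 0.0
clock: 1.43
eef_pos: [308.0, 204.3, 253.2]
tcp_rot: [-3.142, -0.0, 2.997]
contact_force: [1.1, 0.0, 0.6]
opening: -0.001
grasp_force: 0.0
1.4333 [[-266.93509668  257.93118953]] [307.95034617 204.34616881 253.19638601] [-3.14152573e+00 -4.10699498e-05  2.99723870e+00] -0.0009060271471909076 [ 5.81815803e-01 -6.53147388e-02  2.13284593e+00 -2.59013681e-05
  1.07413661e+00 -8.44614228e-01]
```

```bash
python3 -m inch '[[0,0,0,-0.55,-1,0,1],[0,0,0,-0.55,-1,0,1],[0,0,0,-0.55,-1,0,1],[0,0,0,-0.55,-1,0,1],[0,0,0,-0.55,-1,0,1],[0,0,0,-0.55,-1,0,1],[0,0,0,-0.55,-1,0,1],[0,0,0,-0.55,-1,0,1]]'
python3 -m inch '[[0,0,0,-0.55,-1,0.5,1],[0,0,0,-0.55,-1,0.7,1],[0,0,0,-0.55,-0.3,0.9,1],[0,0,0,0,0,0.9,1],[0,0,0,0,0,0,1],[0,0,0,0,0,0,1]]'
python3 - <<'E'
from h import *
pose=pickle.load(open('/tmp/pose.pkl','rb'))
s=r.sense(); print(local(pose,[s['eef_pos']]))
f=grab('wrist'); cv2.imwrite('pics/w1.png',f['pixels'][:,:,::-1]); print(np.round(f['cam_to_world'],2).tolist())
grab('top');grab('scene')
E
```

```text
clock: 2.1
eef_pos: [387.9, -9.5, 253.2]
tcp_rot: [3.142, -0.0, 2.997]
contact_force: [0.2, -0.8, 0.0]
opening: -0.004
grasp_force: 0.0
clock: 2.6
eef_pos: [419.2, -70.7, 177.5]
tcp_rot: [3.141, -0.004, 2.996]
contact_force: [0.6, 1.2, 0.2]
opening: 0.004
grasp_force: 0.0
[[-117.28509551    1.70452982]]
[[0.14, 0.95, 0.29, 343.44], [0.99, -0.14, -0.04, -59.23], [-0.0, 0.29, -0.96, 297.96], [0.0, 0.0, 0.0, 1.0]]
```

View pics/w1.png

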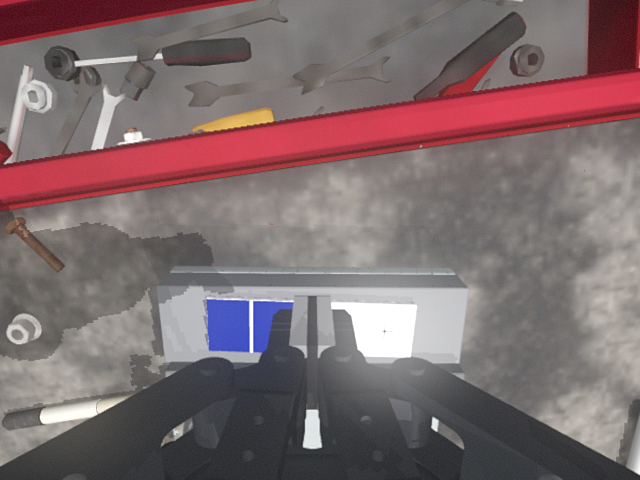

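The wrist view shows the bed with its front edge at row about 287 (columns 158–468), the blank's blue end at column 207, white line at column 251, left end at column 416, and the fingers at columns 272–355 in front of it. I'll check these against the block frame.

Run:
```python
from h import *
pose=pickle.load(open('/tmp/pose.pkl','rb')); f=load('wrist')
print('bed',local(pose,toplane(f,[(157,286),(468,288),(164,362),(462,362)],40)).round(1).tolist())
print('blank front blue/left, back blue',local(pose,toplane(f,[(206,298),(416,303),(208,350),(413,360)],45)).round(1).tolist())
print('line',local(pose,toplane(f,[(251,300),(251,352)],45)).round(1).tolist())
g=cv2.cvtColor(f['pixels'],cv2.COLOR_RGB2GRAY)
for u in(180,440): print(u,g[262:300,u].tolist())
```

```text
bed [[-82.3, -101.1], [-80.9, 106.4], [-23.9, -102.6], [-23.9, 108.5]]
blank front blue/left, back blue [[-75.9, -67.5], [-72.4, 71.0], [-36.9, -69.1], [-29.0, 72.2]]
line [[-74.6, -37.9], [-35.4, -39.6]]
180 [85, 83, 81, 92, 114, 121, 119, 121, 127, 142, 136, 100, 96, 96, 99, 100, 100, 97, 99, 100, 101, 97, 98, 108, 126, 136, 140, 139, 140, 138, 139, 136, 144, 168, 190, 188, 185, 185]
440 [122, 124, 126, 129, 127, 132, 140, 143, 146, 145, 156, 184, 188, 123, 116, 118, 119, 122, 124, 123, 125, 127, 127, 127, 125, 146, 180, 193, 199, 199, 199, 201, 200, 201, 201, 201, 201, 201]
```

```bash
python3 -m inch '[[0,0,0,0,0,1,1],[0,0,0,0,0,1,1],[0,0,0,0,0,1,1],[0,0,0,0,0,1,1],[0,0,0,0,0,0.5,1],[0,0,0,0,0,0,1],[0,0,0,0,0,0,1]]'
python3 -m inch '[[0,0,0,-0.5,0,0,1],[0,0,0,-0.4,0,0,1],[0,0,0,0,0,0,1],[0,0,0,0,0,0,1]]'
python3 - <<'E'
from h import *
pose=pickle.load(open('/tmp/pose.pkl','rb'))
s=r.sense(); print(local(pose,[s['eef_pos']]))
f=grab('wrist'); cv2.imwrite('pics/w2.png',f['pixels'][200:480,100:560,::-1])
E
```

```text
clock: 3.33
eef_pos: [420.8, -70.6, 66.5]
tcp_rot: [3.142, 0.0, 2.998]
contact_force: [-0.6, 0.2, 0.1]
opening: 0.0
grasp_force: 0.0
clock: 3.67
eef_pos: [444.0, -74.2, 66.9]
tcp_rot: [-3.142, 0.002, 2.997]
contact_force: [0.5, 0.8, 0.6]
opening: -0.002
grasp_force: 0.0
[[-92.25962555   1.80308699]]
```

View pics/w2.png

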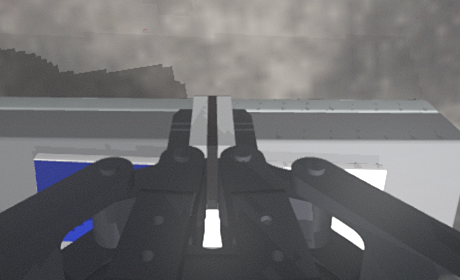

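The view shows the fingers standing just in front of the bed, with the blank beyond. The tip is about 44.7 mm up, so I'll lower it slightly and then push toward the fence.

```bash
python3 -m inch '[[0,0,0,0,0,0.1,1],[0,0,0,-0.2,0,0,1],[0,0,0,-0.1,0,0,1],[0,0,0,0,0,0,1]]'
python3 -m inch '[[0,0,0,-0.1,0,0,1],[0,0,0,-0.1,0,0,1],[0,0,0,0,0,0,1]]'
python3 -m inch '[[0,0,0,-0.1,0,0,1],[0,0,0,-0.1,0,0,1],[0,0,0,0,0,0,1]]'
```

```text
clock: 4.05
eef_pos: [450.9, -75.3, 63.4]
tcp_rot: [-3.142, 0.001, 2.997]
contact_force: [1.5, 0.7, -0.3]
opening: -0.001
grasp_force: 0.0
clock: 4.3
eef_pos: [455.6, -76.0, 63.3]
tcp_rot: [-3.142, 0.0, 2.997]
contact_force: [0.9, 0.4, -0.5]
opening: 0.003
grasp_force: 0.0
clock: 4.55
eef_pos: [460.6, -76.7, 63.4]
tcp_rot: [-3.142, 0.001, 2.997]
contact_force: [0.9, -0.6, -0.0]
opening: -0.0
grasp_force: 0.1
```

Run:
```python
from h import *
pose=pickle.load(open('/tmp/pose.pkl','rb'))
s=r.sense(); print(local(pose,[s['eef_pos']]))
f=grab('wrist'); cv2.imwrite('pics/w3.png',f['pixels'][200:480,100:560,::-1])
```

```text
[[-75.44191283   1.70993269]]
```

```bash
python3 -m inch '[[0,0,0,-0.08,0,0,1],[0,0,0,0,0,0,1]]';python3 -m inch '[[0,0,0,-0.08,0,0,1],[0,0,0,0,0,0,1]]'; python3 -m inch '[[0,0,0,-0.06,0,0,1],[0,0,0,0,0,0,1]]'
python3 - <<'E'
from h import *
pose=pickle.load(open('/tmp/pose.pkl','rb'))
s=r.sense(); print(local(pose,[s['eef_pos']]))
f=grab('wrist'); cv2.imwrite('pics/w3.png',f['pixels'][200:480,100:560,::-1])
E
```

```text
clock: 4.77
eef_pos: [462.3, -77.0, 63.3]
tcp_rot: [3.142, 0.0, 2.997]
contact_force: [-0.9, -0.4, -0.9]
opening: -0.002
grasp_force: 0.1
clock: 4.93
eef_pos: [463.4, -77.2, 63.1]
tcp_rot: [-3.142, -0.001, 2.997]
contact_force: [-2.3, 0.2, 0.5]
opening: -0.002
grasp_force: 1.2
clock: 5.1
eef_pos: [463.7, -77.2, 62.9]
tcp_rot: [3.142, -0.004, 2.997]
contact_force: [-7.8, -0.0, 5.3]
opening: 0.004
grasp_force: 3.4
[[-72.39365179   1.71394268]]
```

View pics/w3.png

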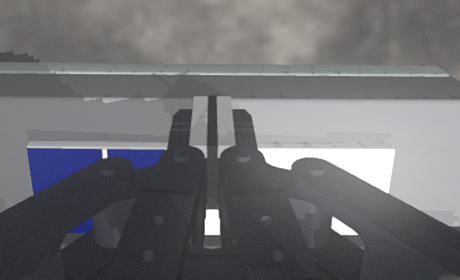

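The view shows the blank (back edge hidden, front edge at row about 148, level) pressed evenly toward the fence, with 8 N contact. Next I'll go round to its left end.

```bash
python3 -m inch '[[0,0,0,0.4,0,0,1],[0,0,0,0.2,0,-1,1],[0,0,0,0,1,0,1],[0,0,0,0,1,0,1],[0,0,0,-0.6,1,0,1],[0,0,0,-0.6,1,0,1],[0,0,0,-0.55,0.1,0,1],[0,0,0,0,0,0,1]]'
python3 - <<'E'
from h import *
pose=pickle.load(open('/tmp/pose.pkl','rb'))
s=r.sense(); print(local(pose,[s['eef_pos']]),s['eef_pos'][2])
f=grab('wrist'); cv2.imwrite('pics/w4.png',f['pixels'][:,:,::-1])
E
```

```text
clock: 5.82
eef_pos: [511.9, 21.2, 88.9]
tcp_rot: [3.141, 0.005, 2.999]
contact_force: [0.7, 0.1, 0.6]
opening: 0.002
grasp_force: 0.0
[[-38.73303168 105.97336339]] 88.88324835789558
```

View pics/w4.png

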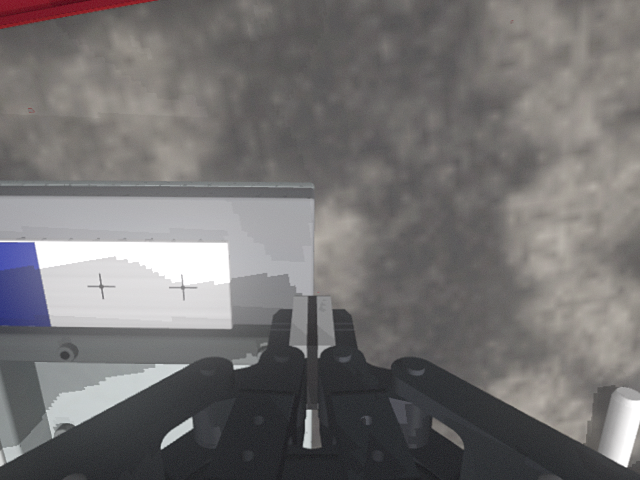

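Wrist view: the blank's back edge lies along the fence (row about 328), its left end is at column 230, and the shut fingers (columns 292–330) stand past it. I'll lower and push along the fence.

```bash
python3 -m inch '[[0,0,0,0.16,0,0.5,1],[0,0,0,0,0,0.5,1],[0,0,0,0,-0.3,0,1],[0,0,0,0,-0.3,0,1],[0,0,0,0,-0.2,0,1],[0,0,0,0,-0.2,0,1],[0,0,0,0,-0.2,0,1],[0,0,0,0,-0.2,0,1]]'
python3 -m inch '[[0,0,0,0,-0.2,0,1],[0,0,0,0,-0.2,0,1],[0,0,0,0,-0.2,0,1],[0,0,0,0,-0.2,0,1],[0,0,0,0,-0.2,0,1],[0,0,0,0,-0.2,0,1],[0,0,0,0,0,0,1]]'
python3 - <<'E'
from h import *
pose=pickle.load(open('/tmp/pose.pkl','rb'))
s=r.sense(); print(local(pose,[s['eef_pos']]),s['eef_pos'][2])
f=load('wrist'); print('end before',local(pose,toplane(f,[(229,244),(232,328)],45)).round(1).tolist(),'bed end',local(pose,toplane(f,[(314,200),(314,280)],40)).round(1).tolist())
f=grab('wrist'); cv2.imwrite('pics/w5.png',f['pixels'][:,:,::-1])
t=grab('top'); a=cv2.resize(t['pixels'][200:300,320:440],None,fx=4,fy=4,interpolation=cv2.INTER_CUBIC)
cv2.imwrite('pics/w5.png',np.vstack([cv2.resize(f['pixels'][100:400],(480,225)),a])[:,:,::-1])
E
```

```text
clock: 6.53
eef_pos: [499.2, -14.8, 63.4]
tcp_rot: [3.141, -0.001, 2.996]
contact_force: [-1.1, 1.1, 0.7]
opening: 0.002
grasp_force: 1.0
clock: 7.12
eef_pos: [495.5, -44.8, 63.3]
tcp_rot: [-3.141, 0.0, 2.997]
contact_force: [-0.0, 1.1, 0.1]
opening: -0.001
grasp_force: 0.0
[[-45.5696723   38.32636665]] 63.302871193493665
end before [[-62.6, 72.5], [-23.9, 71.6]] bed end [[-80.0, 107.3], [-44.6, 107.4]]
```

View pics/w5.png

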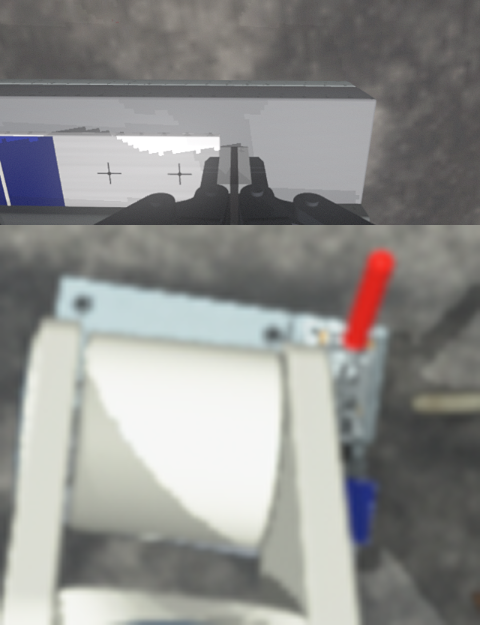

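Wrist crop: blank's left end at crop (219,137) touches the finger's face. Top crop: the arm hides most of the bed, and the blue end shows at (362,510), still moving toward the edge.

Run:
```python
from h import *
pose=pickle.load(open('/tmp/pose.pkl','rb')); f=load('wrist')
print('left end',local(pose,toplane(f,[(292,283)],45)),'bed end',local(pose,toplane(f,[(500,231),(482,372)],40)))
print('line front/back',local(pose,toplane(f,[(1,285),(9,374)],45)))
p=f['pixels'].astype(int); print('row290',p[290,275:310,0].tolist())
h=cv2.cvtColor(f['pixels'],cv2.COLOR_RGB2HSV)
m=(h[...,0]>105)&(h[...,0]<130)&(h[...,1]>120)
for v in(300,330,360): print(v,np.where(np.diff(m[v].astype(int)))[0].tolist())
s=load('scene'); s=grab('scene'); cv2.imwrite('/tmp/s.png',s['pixels'])
p=s['pixels'];h=cv2.cvtColor(p,cv2.COLOR_RGB2HSV);m=((h[...,0]>105)&(h[...,0]<130)&(h[...,1]>150)); m[:300]=0;m[370:]=0;m[:,:285]=0;m[:,400:]=0
for q in cv2.findContours(m.astype(np.uint8),0,1)[0]:
    if cv2.contourArea(q)>15: b=cv2.boxPoints(cv2.minAreaRect(q)); print('scene blue',local(pose,toplane(s,b,45)).round(1).tolist())
```

```text
left end [[-63.34109507  31.70947725]] bed end [[-81.2234684  105.91117325]
 [-22.69216455 106.65251343]]
line front/back [[-62.21859631 -74.01629084]
 [-24.49207607 -79.4775734 ]]
row290 [251, 252, 251, 251, 251, 251, 251, 250, 250, 251, 250, 250, 250, 251, 250, 251, 248, 228, 188, 160, 160, 163, 164, 163, 162, 162, 162, 162, 162, 161, 161, 162, 162, 161, 163]
300 [18, 19, 29, 30, 36, 38, 40, 41, 45, 46, 47]
330 [4, 58, 61, 62, 63, 64]
360 [5, 11, 75, 76, 77, 79, 82]
scene blue [[-62.8, -81.2], [-24.4, -80.6], [-26.7, -106.3], [-64.5, -106.6]]
scene blue [[-61.4, -50.6], [-23.7, -50.6], [-26.4, -75.1], [-63.6, -74.9]]
```

```bash
python3 -m inch '[[0,0,0,0,-0.15,0,1],[0,0,0,0,-0.15,0,1],[0,0,0,0,-0.15,0,1],[0,0,0,0,-0.15,0,1],[0,0,0,0,-0.15,0,1],[0,0,0,0,-0.13,0,1],[0,0,0,0,0,0,1],[0,0,0,0,0,0,1]]'
cat > m.py <<'E'
from h import *
pose=pickle.load(open('/tmp/pose.pkl','rb')); q=r.sense(); print('tool',local(pose,[q['eef_pos']]).round(1),q['eef_pos'][2].round(1))
s=grab('scene'); f=grab('wrist'); grab('top')
for n,g in(('scene',s),('top',load('top'))):
    p=g['pixels'];h=cv2.cvtColor(p,cv2.COLOR_RGB2HSV);m=((h[...,0]>105)&(h[...,0]<130)&(h[...,1]>150))
    B=proj(g,[[*world(pose,[x,y]),45] for x,y in((-75,-150),(-15,-150),(-75,20),(-15,20))]); lo=B.min(0).astype(int);hi=B.max(0).astype(int)
    k=np.zeros_like(m);k[lo[1]:hi[1],lo[0]:hi[0]]=1;m&=k
    for c in cv2.findContours(m.astype(np.uint8),0,1)[0]:
        if cv2.contourArea(c)>15: print(n,'blue',local(pose,toplane(g,cv2.boxPoints(cv2.minAreaRect(c)),45)).round(1).tolist())
p=f['pixels'].astype(int)
for v in(280,284,288,292): 
    d=np.diff(p[v,270:320,0]); print('wrist end col',v,270+d.argmin(),d.min(),local(pose,toplane(f,[(270.5+d.argmin(),v)],45)).round(1))
E
python3 m.py
python3 - <<'E'
from h import *
s=load('scene'); f=load('wrist')
a=cv2.resize(s['pixels'][265:375,280:410],None,fx=4,fy=4,interpolation=cv2.INTER_CUBIC)
cv2.imwrite('pics/w6.png',np.vstack([a,cv2.resize(f['pixels'][200:400,:],(520,162))])[:,:,::-1])
E
```

```text
clock: 7.93
eef_pos: [492.1, -66.0, 63.2]
tcp_rot: [-3.141, -0.0, 2.996]
contact_force: [1.5, 0.0, -0.4]
opening: -0.005
grasp_force: 0.0
tool [[-45.8  16.9]] 63.2
scene blue [[-61.9, -102.5], [-23.5, -102.1], [-26.0, -128.0], [-63.7, -128.1]]
scene blue [[-62.1, -72.2], [-23.5, -72.4], [-26.3, -97.1], [-64.3, -96.6]]
wrist end col 280 276 -10 [[-64.8   4.9]]
wrist end col 284 291 -42 [[-63.3  10.2]]
wrist end col 288 291 -41 [[-61.7  10.2]]
wrist end col 292 291 -39 [[-60.1  10.2]]
```

View pics/w6.png

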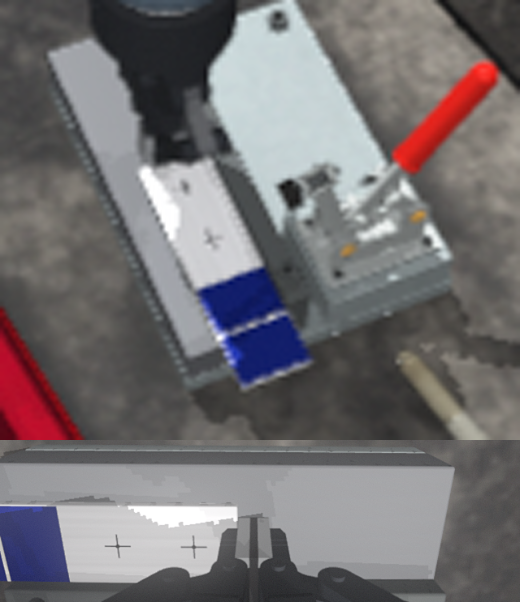

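Scene crop: the bed's right-front corner is at about (188,357), the white line runs (220,332)–(285,308), and the blue end overhangs. The white line is still a few mm short of the edge, so I'll measure both in the same view.

Run:
```python
from h import *
pose=pickle.load(open('/tmp/pose.pkl','rb')); s=load('scene'); f=load('wrist')
g=cv2.cvtColor(s['pixels'],cv2.COLOR_RGB2GRAY).astype(np.float32)
def prof(x,z):
    Y=np.arange(-120,-89,1.0); uv=proj(s,[[*world(pose,[x,y]),z] for y in Y]).astype(np.float32)
    v=cv2.remap(g,uv[:,:1],uv[:,1:],cv2.INTER_LINEAR).ravel(); print(x,z,dict(zip(Y.astype(int).tolist(),v.round().astype(int).tolist())))
for x in(-77,-73,-69): prof(x,40)
for x in(-55,-42,-30): prof(x,45)
prof(-15,52)
print('bed left end wrist',local(pose,toplane(f,[(455/520*640,465/162*200-543+200)],40)))
fr=cv2.cvtColor(f['pixels'],cv2.COLOR_RGB2GRAY).astype(int)
for v in (235,260,290,320): d=np.diff(cv2.blur(fr.astype(np.float32),(3,1))[v,510:600]); k=np.abs(d).argmax(); print(v,510+k,d[k],local(pose,toplane(f,[(510.5+k,v)],40)).round(1))
```

```text
-77 40 {-120: 72, -119: 80, -118: 88, -117: 95, -116: 100, -115: 103, -114: 103, -113: 94, -112: 83, -111: 78, -110: 73, -109: 71, -108: 72, -107: 72, -106: 71, -105: 71, -104: 82, -103: 107, -102: 136, -101: 144, -100: 151, -99: 154, -98: 154, -97: 154, -96: 154, -95: 155, -94: 158, -93: 161, -92: 164, -91: 165, -90: 165}
-73 40 {-120: 77, -119: 87, -118: 95, -117: 99, -116: 102, -115: 99, -114: 96, -113: 89, -112: 80, -111: 73, -110: 71, -109: 71, -108: 71, -107: 72, -106: 72, -105: 75, -104: 80, -103: 101, -102: 127, -101: 145, -100: 149, -99: 152, -98: 153, -97: 154, -96: 154, -95: 155, -94: 156, -93: 159, -92: 163, -91: 165, -90: 165}
-69 40 {-120: 74, -119: 84, -118: 93, -117: 97, -116: 97, -115: 97, -114: 97, -113: 94, -112: 84, -111: 76, -110: 71, -109: 71, -108: 71, -107: 71, -106: 71, -105: 74, -104: 87, -103: 103, -102: 124, -101: 141, -100: 150, -99: 152, -98: 153, -97: 153, -96: 154, -95: 154, -94: 156, -93: 158, -92: 160, -91: 162, -90: 164}
-55 45 {-120: 35, -119: 35, -118: 35, -117: 35, -116: 35, -115: 36, -114: 37, -113: 36, -112: 35, -111: 35, -110: 36, -109: 36, -1
[... 606 characters left out ...]
 -109: 35, -108: 36, -107: 36, -106: 36, -105: 36, -104: 41, -103: 53, -102: 76, -101: 102, -100: 120, -99: 107, -98: 82, -97: 58, -96: 45, -95: 33, -94: 30, -93: 31, -92: 33, -91: 34, -90: 34}
-15 52 {-120: 114, -119: 113, -118: 112, -117: 110, -116: 109, -115: 109, -114: 110, -113: 111, -112: 111, -111: 111, -110: 109, -109: 107, -108: 104, -107: 100, -106: 96, -105: 89, -104: 79, -103: 71, -102: 65, -101: 62, -100: 66, -99: 70, -98: 73, -97: 75, -96: 75, -95: 75, -94: 73, -93: 71, -92: 69, -91: 67, -90: 67}
bed left end wrist [[-81.50958678 106.40027358]]
235 558 -21.333336 [[-80.  106.1]]
260 554 -15.333328 [[-70.5 106.3]]
290 548 -17.0 [[-58.6 106.1]]
320 542 -15.3333435 [[-46.  105.9]]
```

```bash
python3 -m inch '[[0,0,0,0,-0.13,0,1],[0,0,0,0,0,0,1],[0,0,0,0,0,0,1]]'; python3 m.py
python3 - <<'E'
from h import *
pose=pickle.load(open('/tmp/pose.pkl','rb')); s=load('scene')
# gap blank-fence profile across x at several y, scene view, z 45
g=cv2.cvtColor(s['pixels'],cv2.COLOR_RGB2GRAY).astype(np.float32)
for y in(-10,-60,-90):
    X=np.arange(-70,-14,2.0); uv=proj(s,[[*world(pose,[x,y]),45] for x in X]).astype(np.float32)
    print(y,dict(zip(X.astype(int).tolist(),cv2.remap(g,uv[:,:1],uv[:,1:],1).ravel().round().astype(int).tolist())))
E
```

```text
clock: 8.33
eef_pos: [491.7, -69.0, 63.2]
tcp_rot: [-3.142, -0.0, 2.997]
contact_force: [0.3, 0.1, 0.0]
opening: 0.001
grasp_force: 0.0
tool [[-45.8  13.9]] 63.2
scene blue [[-61.7, -105.4], [-23.8, -105.0], [-26.2, -130.4], [-63.5, -130.5]]
scene blue [[-62.0, -74.9], [-24.5, -73.7], [-26.4, -98.7], [-63.4, -99.6]]
wrist end col 280 284 -9 [[-64.7   4.6]]
wrist end col 284 293 -48 [[-63.2   7.8]]
wrist end col 288 293 -44 [[-61.7   7.8]]
wrist end col 292 293 -70 [[-60.1   7.8]]
-10 {-70: 153, -68: 153, -66: 153, -64: 209, -62: 252, -60: 254, -58: 254, -56: 250, -54: 223, -52: 206, -50: 203, -48: 201, -46: 183, -44: 167, -42: 189, -40: 198, -38: 200, -36: 201, -34: 201, -32: 204, -30: 197, -28: 188, -26: 174, -24: 130, -22: 71, -20: 74, -18: 76, -16: 90}
-60 {-70: 157, -68: 126, -66: 120, -64: 165, -62: 199, -60: 207, -58: 206, -56: 204, -54: 206, -52: 207, -50: 206, -48: 206, -46: 208, -44: 209, -42: 208, -40: 209, -38: 209, -36: 207, -34: 207, -32: 206, -30: 197, -28: 186, -26: 159, -24: 104, -22: 74, -20: 75, -18: 77, -16: 76}
-90 {-70: 164, -68: 155, -66: 160, -64: 148, -62: 90, -60: 38, -58: 34, -56: 31, -54: 29, -52: 29, -50: 30, -48: 29, -46: 30, -44: 30, -42: 31, -40: 30, -38: 31, -36: 31, -34: 32, -32: 34, -30: 35, -28: 32, -26: 36, -24: 50, -22: 63, -20: 69, -18: 70, -16: 70}
```

```bash
python3 -m inch '[[0,0,0,0,-0.03,0,1],[0,0,0,0,0,0,1],[0,0,0,0,0,0,1],[0,0,0,0,0.4,0,1],[0,0,0,0,0,-1,1],[0,0,0,1,-0.4,0,1],[0,0,0,1,-0.5,0,1],[0,0,0,0,-0.5,0,1]]'; python3 -m inch '[[0,0,0,0,0,1,1],[0,0,0,-0.4,0,0,1],[0,0,0,-0.2,0,0,1],[0,0,0,-0.12,0,0,1],[0,0,0,-0.08,0,0,1],[0,0,0,-0.08,0,0,1],[0,0,0,0,0,0,1]]'; python3 m.py
```

```text
clock: 9.15
eef_pos: [433.6, -85.7, 87.8]
tcp_rot: [3.141, -0.005, 2.998]
contact_force: [-0.6, 0.1, -0.3]
opening: 0.002
grasp_force: 0.0
clock: 9.73
eef_pos: [461.0, -90.2, 63.7]
tcp_rot: [-3.142, 0.001, 2.997]
contact_force: [0.6, 0.6, -0.1]
opening: -0.001
grasp_force: 0.0
tool [[-73.1 -11.5]] 63.7
scene blue [[-61.6, -105.3], [-23.2, -105.5], [-25.9, -131.3], [-63.8, -130.9]]
scene blue [[-61.9, -75.1], [-23.9, -75.4], [-26.6, -100.0], [-64.1, -99.5]]
wrist end col 280 271 -6 [[-92.2 -25.5]]
wrist end col 284 293 -7 [[-90.7 -17.7]]
wrist end col 288 301 -5 [[-89.1 -14.8]]
wrist end col 292 273 -4 [[-87.6 -24.9]]
```

```bash
python3 -m inch '[[0,0,0,-0.06,0,0,1],[0,0,0,0,0,0,1],[0,0,0,0,0,0,1]]';  python3 -m inch '[[0,0,0,-0.04,0,0,1],[0,0,0,0,0,0,1],[0,0,0,0,0,0,1]]'; python3 m.py | head -3
```

```text
clock: 10.13
eef_pos: [461.4, -90.4, 63.2]
tcp_rot: [3.142, -0.001, 2.997]
contact_force: [-1.9, 0.5, 0.4]
opening: 0.0
grasp_force: 0.9
clock: 10.38
eef_pos: [461.5, -90.5, 63.1]
tcp_rot: [3.141, -0.003, 2.997]
contact_force: [-4.2, 1.5, 3.9]
opening: -0.0
grasp_force: 2.5
tool [[-72.6 -11.7]] 63.1
scene blue [[-61.7, -105.4], [-23.4, -105.0], [-25.8, -130.8], [-63.5, -130.9]]
scene blue [[-61.9, -75.1], [-23.9, -75.4], [-26.7, -100.5], [-64.1, -100.0]]
```

```bash
python3 -m inch '[[0,0,0,0.6,0,0,1],[0,0,0,0.5,0,-1,1],[0,0,0,0.5,-0.5,-1,1],[0,0,0,0,-1,-1,1],[0,0,0,0,-1,-1,1],[0,0,0,0,-1,-1,1],[0,0,0,0,0,-1,1],[0,0,0,0,0,0,1]]'; python3 m.py|head -1
python3 - <<'E'
from h import *
f=load('wrist'); cv2.imwrite('pics/w7.png',f['pixels'][:,:,::-1])
E
```

```text
clock: 11.2
eef_pos: [413.1, -173.9, 217.9]
tcp_rot: [-3.139, 0.008, 2.995]
contact_force: [0.7, 0.1, 0.1]
opening: 0.001
grasp_force: 0.0
tool [[-108.5 -101.2]] 217.9
```

View pics/w7.png

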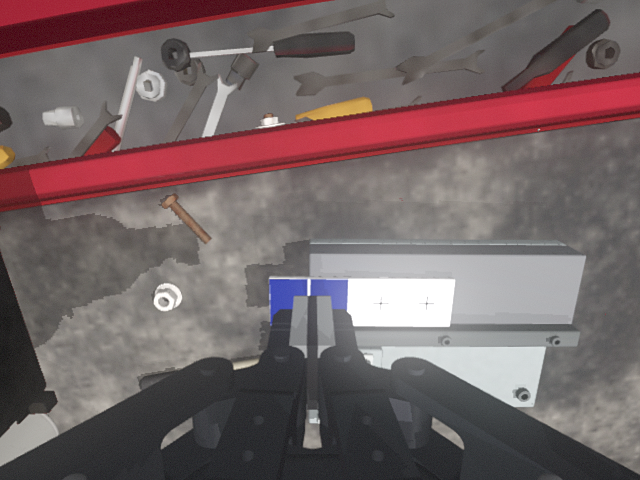

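Wrist view: the white line is at column about 309 just above the finger, and the bed's right edge is at column about 310 (rows 253–275). They look coincident, so I'll compute the difference.

Run:
```python
from h import *
pose=pickle.load(open('/tmp/pose.pkl','rb')); f=load('wrist'); p=f['pixels'].astype(int)
for v in(258,264,270): print(v,p[v,302:320,0].tolist())
for v in(282,286,290): print(v,p[v,302:320,0].tolist())
d=lambda v:310+0
print(local(pose,toplane(f,[(310,264)],40)),local(pose,toplane(f,[(309,286)],45)))
print(local(pose,toplane(f,[(270,281),(455,281),(451,326)],45)))
```

```text
258 [104, 102, 104, 105, 104, 103, 104, 124, 153, 164, 168, 167, 167, 168, 168, 169, 168, 168]
264 [101, 106, 102, 106, 106, 101, 107, 126, 153, 166, 167, 169, 168, 169, 168, 168, 169, 171]
270 [111, 106, 110, 112, 111, 108, 104, 126, 156, 168, 168, 170, 166, 169, 166, 169, 167, 170]
282 [78, 77, 75, 69, 84, 189, 255, 255, 203, 93, 77, 84, 85, 86, 87, 86, 91, 88]
286 [78, 73, 76, 70, 84, 189, 255, 250, 164, 82, 80, 86, 86, 88, 88, 91, 88, 90]
290 [81, 79, 76, 71, 83, 189, 255, 250, 165, 82, 81, 84, 86, 88, 87, 92, 91, 93]
[[ -74.17165461 -101.6473263 ]] [[ -58.42682608 -102.40496572]]
[[ -62.49131943 -131.57306053]
 [ -62.35555072    7.08698931]
 [ -24.43130527    7.90918036]]
```

```bash
python3 -m inch '[[0,0,0,-1,0.5,0,1],[0,0,0,-1,0.55,0,1],[0,0,0,-1,0,0,1],[0,0,0,-1,0,0,1],[0,0,0,-1,0,0,1],[0,0,0,-1,0,0,1],[0,0,0,0,0,0,1]]'
python3 - <<'E'
from h import *
pose=pickle.load(open('/tmp/pose.pkl','rb')); q=r.sense(); print('tool',local(pose,[q['eef_pos']]).round(1),q['eef_pos'][2].round(1))
s=grab('scene'); f=grab('wrist')
a=cv2.resize(s['pixels'][250:350,320:450],None,fx=4,fy=4,interpolation=cv2.INTER_CUBIC)
cv2.imwrite('pics/w8.png',a[:,:,::-1])
p=s['pixels'];h=cv2.cvtColor(p,cv2.COLOR_RGB2HSV);m=((h[...,0]<8)|(h[...,0]>172))&(h[...,1]>150);m[:240]=0;m[340:]=0;m[:,:340]=0;m[:,430:]=0
c=max(cv2.findContours(m.astype(np.uint8),0,1)[0],key=cv2.contourArea); b=cv2.boxPoints(cv2.minAreaRect(c)); print(b.tolist())
print('expected handle px',proj(s,[[*world(pose,[95,-75]),170],[*world(pose,[40,-75]),80]]))
E
```

```text
clock: 11.93
eef_pos: [566.4, -166.8, 211.6]
tcp_rot: [3.141, 0.001, 2.998]
contact_force: [-0.2, 0.0, 0.9]
opening: 0.002
grasp_force: 0.0
tool [[ 42.2 -72.3]] 211.6
[[377.34619140625, 303.7308044433594], [399.99542236328125, 278.4169616699219], [405.3154296875, 283.1769714355469], [382.66619873046875, 308.4908142089844]]
expected handle px [[403.89067764 281.08386695]
 [375.0005824  313.70822958]]
```

View pics/w8.png

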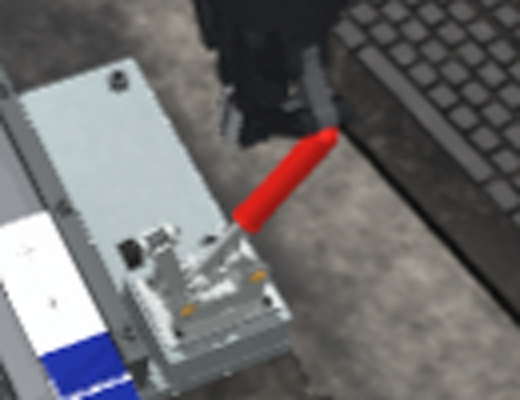

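Scene crop: red grip from (330,135) down to (245,222), untouched, with the gripper above and to its left, clear of the clamp. Next I'll lower beside the handle and press.

```bash
python3 -m inch '[[0,0,0,0,-0.1,0.7,1],[0,0,0,0,0,0.7,1],[0,0,0,-0.4,0,0,1],[0,0,0,-0.4,0,0,1],[0,0,0,0,0,0,1]]'; python3 -m inch '[[0,0,0,-0.3,0,0,1],[0,0,0,-0.3,0,0.2,1],[0,0,0,-0.3,0,0.25,1],[0,0,0,-0.2,0,0.3,1],[0,0,0,0,0,0,1]]'
python3 - <<'E'
from h import *
pose=pickle.load(open('/tmp/pose.pkl','rb')); q=r.sense(); print('tool',local(pose,[q['eef_pos']]).round(1),q['eef_pos'][2].round(1)-22)
E
```

```text
clock: 12.45
eef_pos: [584.3, -172.8, 179.0]
tcp_rot: [-3.141, 0.002, 2.997]
contact_force: [1.2, 1.1, 0.1]
opening: -0.001
grasp_force: 0.0
clock: 12.87
eef_pos: [610.6, -176.6, 159.3]
tcp_rot: [-3.142, 0.001, 2.997]
contact_force: [-0.3, 0.5, 0.9]
opening: -0.002
grasp_force: 0.0
tool [[ 87.3 -75.6]] 137.3
```

```bash
python3 -m inch '[[0,0,0,-0.1,0,0.3,1],[0,0,0,-0.1,0,0.3,1]]'; python3 -m inch '[[0,0,0,-0.08,0,0.3,1],[0,0,0,-0.08,0,0.3,1],[0,0,0,0,0,0,1]]'
python3 - <<'E'
from h import *
pose=pickle.load(open('/tmp/pose.pkl','rb')); q=r.sense(); print('tool',local(pose,[q['eef_pos']]).round(1),q['eef_pos'][2].round(1)-22)
s=grab('scene'); p=s['pixels'];h=cv2.cvtColor(p,cv2.COLOR_RGB2HSV);m=((h[...,0]<8)|(h[...,0]>172))&(h[...,1]>150);m[:240]=0;m[345:]=0;m[:,:340]=0;m[:,:430]=m[:,:430];m[:,440:]=0
c=max(cv2.findContours(m.astype(np.uint8),0,1)[0],key=cv2.contourArea); print(cv2.boxPoints(cv2.minAreaRect(c)).round().tolist())
for x,z in((122,143),(128,120),(133,96),(134,76)): print(x,z,proj(s,[[*world(pose,[x,-75]),z]])[0].round())
a=cv2.resize(p[250:350,320:450],None,fx=4,fy=4,interpolation=cv2.INTER_CUBIC); cv2.imwrite('pics/w9.png',a[:,:,::-1])
E
```

```text
clock: 13.03
eef_pos: [614.8, -177.3, 144.5]
tcp_rot: [-3.141, 0.001, 2.997]
contact_force: [-0.7, -0.6, -0.4]
opening: -0.006
grasp_force: 0.0
clock: 13.28
eef_pos: [617.6, -177.5, 127.4]
tcp_rot: [3.141, -0.003, 2.997]
contact_force: [-0.6, 0.6, 0.5]
opening: -0.0
grasp_force: 0.0
tool [[ 94.4 -75.5]] 105.4
[[380.0, 308.0], [411.0, 298.0], [413.0, 305.0], [383.0, 315.0]]
122 143 [413. 284.]
128 120 [414. 290.]
133 96 [414. 295.]
134 76 [413. 300.]
```

I've already viewed 11 pictures, one over the limit of 10, so I'll rely on numbers from here. The red grip's end is at about (412,301), which fits the stop position (413,300). I'll keep pressing gently to confirm contact at the stop.

```bash
python3 -m inch '[[0,0,0,-0.05,0,0.3,1],[0,0,0,-0.05,0,0.2,1],[0,0,0,0,0,0,1]]'; python3 -m inch '[[0,0,0,0,0,0.2,1],[0,0,0,0,0,0,1]]'; python3 -m inch '[[0,0,0,0,0,0.12,1],[0,0,0,0,0,0,1]]'; python3 -m inch '[[0,0,0,0,0,0.08,1],[0,0,0,0,0,0,1]]'
cat > c.py <<'E'
from h import *
pose=pickle.load(open('/tmp/pose.pkl','rb')); q=r.sense(); print('tool',local(pose,[q['eef_pos']]).round(1),q['eef_pos'][2].round(1)-22)
for n in('scene','top'):
    s=grab(n); p=s['pixels'];h=cv2.cvtColor(p,cv2.COLOR_RGB2HSV);m=((h[...,0]<8)|(h[...,0]>172))&(h[...,1]>150)
    B=proj(s,[[*world(pose,[x,-75]),z] for x in(40,145) for z in(60,180)]);lo=B.min(0).astype(int)-12;hi=B.max(0).astype(int)+12
    k=np.zeros_like(m);k[lo[1]:hi[1],lo[0]:hi[0]]=1;m&=k
    print(n,[cv2.boxPoints(cv2.minAreaRect(c)).round().tolist() for c in cv2.findContours(m.astype(np.uint8),0,1)[0] if cv2.contourArea(c)>15],'stop',proj(s,[[*world(pose,[134,-75]),76],[*world(pose,[62,-75]),76]]).round().tolist())
E
python3 c.py
```

```text
clock: 13.58
eef_pos: [620.4, -178.0, 115.9]
tcp_rot: [3.141, -0.001, 2.997]
contact_force: [-0.1, -0.0, 0.1]
opening: -0.004
grasp_force: 0.0
clock: 13.75
eef_pos: [620.5, -178.0, 111.3]
tcp_rot: [3.141, -0.001, 2.997]
contact_force: [-0.7, 0.8, -0.3]
opening: 0.001
grasp_force: 0.0
clock: 13.92
eef_pos: [620.6, -178.1, 108.6]
tcp_rot: [3.142, -0.0, 2.997]
contact_force: [-0.6, 0.0, -0.6]
opening: -0.001
grasp_force: 0.0
clock: 14.08
eef_pos: [620.7, -178.1, 106.8]
tcp_rot: [3.142, -0.0, 2.997]
contact_force: [-0.7, 0.0, 0.3]
opening: -0.002
grasp_force: 0.0
tool [[ 97.5 -75.6]] 84.8
scene [[[380.0, 308.0], [403.0, 301.0], [405.0, 307.0], [383.0, 315.0]]] stop [[413.0, 300.0], [384.0, 311.0]]
top [] stop [[410.0, 198.0], [406.0, 227.0]]
```

```bash
python3 -m inch '[[0,0,0,0,0,0.06,1],[0,0,0,0,0,0,1]]'; python3 -m inch '[[0,0,0,0,0,0.06,1],[0,0,0,0,0,0,1]]'; python3 -m inch '[[0,0,0,0,0,0.06,1],[0,0,0,0,0,0,1],[0,0,0,0,0,0,1]]'
```

```text
clock: 14.35
eef_pos: [621.0, -178.2, 105.5]
tcp_rot: [-3.142, 0.0, 2.997]
contact_force: [0.6, 0.0, 0.2]
opening: 0.0
grasp_force: 0.6
clock: 14.52
eef_pos: [621.2, -178.2, 104.6]
tcp_rot: [-3.141, 0.001, 2.997]
contact_force: [-1.6, -0.0, 8.4]
opening: 0.001
grasp_force: 3.5
clock: 14.77
eef_pos: [621.3, -178.2, 103.8]
tcp_rot: [-3.141, 0.001, 2.997]
contact_force: [-2.3, 1.1, 11.8]
opening: 0.003
grasp_force: 5.6
```

```bash
python3 -m inch '[[0,0,0,0,0,0.08,1],[0,0,0,0,0,0,1]]'; python3 -m inch '[[0,0,0,0,0,0.08,1],[0,0,0,0,0,0,1],[0,0,0,0,0,0,1]]'
```

```text
clock: 14.93
eef_pos: [621.5, -178.3, 102.5]
tcp_rot: [-3.141, 0.002, 2.997]
contact_force: [-5.0, 1.4, 20.4]
opening: -0.001
grasp_force: 10.2
clock: 15.18
eef_pos: [621.6, -178.3, 101.6]
tcp_rot: [-3.141, 0.002, 2.997]
contact_force: [-7.8, 2.2, 25.6]
opening: 0.001
grasp_force: 13.0
```

25 N is well above the handle's 3–10 N, so it's on its stop. I'll retreat upward and check.

```bash
python3 -m inch '[[0,0,0,0,0,-0.5,1],[0,0,0,0,0,-1,1],[0,0,0,0,0,-1,1],[0,0,0,0,0,-1,1],[0,0,0,0,0,-1,1],[0,0,0,0,0,-1,1],[0,0,0,0,0,-1,1],[0,0,0,0,1,0,1]]'; python3 -m inch '[[0,0,0,1,1,0,1],[0,0,0,1,1,0,1],[0,0,0,1,1,0,1],[0,0,0,1,1,0,1],[0,0,0,1,1,0,1],[0,0,0,1,1,0,1],[0,0,0,1,1,0,1],[0,0,0,1,1,0,1]]'; python3 -m inch '[[0,0,0,1,1,0,1],[0,0,0,1,1,0,1],[0,0,0,1,1,0,1],[0,0,0,0,1,0,1],[0,0,0,0,1,0,1],[0,0,0,0,0,0,1],[0,0,0,0,0,0,1]]'; python3 c.py; python3 m.py
python3 - <<'E'
from h import *
pose=pickle.load(open('/tmp/pose.pkl','rb'))
# handle tip by two-view triangulation
for n in('scene','top'):
    s=load(n)
    for z in(76,84,95): print(n,z,proj(s,[[*world(pose,[134,-75]),z],[*world(pose,[62,-75]),z]]).round(1).tolist())
E
```

```text
clock: 15.85
eef_pos: [626.4, -156.8, 266.6]
tcp_rot: [-3.139, 0.008, 2.995]
contact_force: [1.2, 0.9, 0.3]
opening: -0.002
grasp_force: 0.0
clock: 16.52
eef_pos: [454.0, 74.4, 261.0]
tcp_rot: [3.142, 0.0, 2.997]
contact_force: [0.3, 0.6, 1.2]
opening: 0.002
grasp_force: 0.0
clock: 17.1
eef_pos: [399.0, 208.7, 261.0]
tcp_rot: [-3.141, -0.0, 2.999]
contact_force: [0.1, -1.0, -0.7]
opening: -0.001
grasp_force: 0.0
tool [[-177.5  275.3]] 239.0
scene [[[380.0, 308.0], [411.0, 297.0], [413.0, 304.0], [383.0, 315.0]]] stop [[413.0, 300.0], [384.0, 311.0]]
top [[[404.0, 227.0], [407.0, 198.0], [413.0, 199.0], [410.0, 228.0]]] stop [[410.0, 198.0], [406.0, 227.0]]
tool [[-177.4  273.9]] 260.8
scene blue [[-61.6, -105.3], [-23.0, -105.8], [-26.1, -132.6], [-64.1, -131.9]]
scene blue [[-61.9, -75.2], [-24.2, -74.6], [-26.6, -100.5], [-63.7, -100.8]]
top blue [[-61.9, -109.2], [-24.2, -110.3], [-24.4, -134.6], [-62.0, -133.4]]
top blue [[-59.5, -80.3], [-25.3, -80.3], [-24.9, -100.6], [-59.1, -100.5]]
wrist end col 280 274 -4 [[-113.4  241.8]]
wrist end col 284 280 -6 [[-109.7  246.9]]
wrist end col 288 279 -6 [[-105.9  245.9]]
wrist end col 292 277 -7 [[-102.1  244.1]]
scene 76 [[413.4, 300.1], [384.0, 311.2]]
scene 84 [[414.0, 298.1], [384.4, 309.2]]
scene 95 [[414.8, 295.3], [385.0, 306.5]]
top 76 [[410.3, 198.1], [406.3, 226.7]]
top 84 [[410.9, 197.5], [406.8, 226.2]]
top 95 [[411.7, 196.6], [407.6, 225.6]]
```

The handle end sits at its stop in both views. The bend line is within about 1 mm of the edge (scene −103 against an edge at −102.7; top −105), and the robot is clear. I'll hand it in.

```bash
python3 -c "
from rig import r
print(r.sign_off())"
```

```text
the job is handed in; nothing more can be done
None
```

The job is handed in with no verdict returned: the blank is against the fence, its bend line about 1 mm or less from the bending edge, and the handle at its stop, with pad force inferred from that and not measured; I viewed 11 pictures, one over the limit of 10.

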